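# Release the filter cartridge from its quick coupling and stand it to drain

## Task

Take the spent filter cartridge out of the worktop water purifier: push the sprung collar of its quick coupling down until it meets its stop, draw the cartridge straight up out of the coupling and let the collar spring fully back up. Then stand the cartridge nipple down in the well of the drain stand, upright and fully home, so that it can drip out. Use only light hand force on the coupling, the cartridge and the stand, do not drop the cartridge, and leave the things around where they are.

Things in the scene. Friction and masses are not known exactly. Their poses are not given: they have to be found in the camera images.
- purifier: low white water purifier with grey deck, fixed, 235 x 150 mm, deck 42 mm high. Origin on the worktop, on the axis of its upright steel quick coupling, in which the cartridge stands; z up, x to its rear, y to its left. The base reaches 57 mm in front of the axis and 178 mm behind it. At the rear a clear water tank with white lid, 133 mm high, begins 95 mm behind the axis.
- spout_end (a point): mouth of the bent steel spout at the purifier's right rear, 118 mm behind the coupling axis and 126 mm to its right; the spout rises from the tank's lid, 216 mm high at most.
- coupling_face (a point): centre of the coupling tube's upper face, inside the collar, 75 mm above the worktop; the seated cartridge's shoulder rests on it, its nipple in the 20 mm bore. Four jaws in the tube lock over the nipple's head and clear it only with the collar 6 mm or more down. Locked, the cartridge has 1.5 mm of play, then holds fast (do not pull on).
- collar (a joint): how far the collar is pushed down (retracted), m: 0 = fully forward (up), 0.009 = on its stop. Spring: 3.5 N at first, 10 N at the stop. It must be down while the cartridge is drawn its first 2 mm; from the stop it may rise with fingers holding both. Then the jaws ride on the nipple's head: collar held 5 to 6 mm down, drag 5 to 10 N, until the cartridge is about 20 mm up; then it springs up.
- ring_high (a point): on the coupling axis, 19 mm above coupling_face: the highest place of the top face of the collar's grip ring, a broad knurled steel ring round the cartridge (outer diameter 62, bore 36, 12 mm high), where the collar is pushed down, e.g. with the tips of fingers standing a few mm off the cartridge, which then close on it there.
- ring_low (a point): on the coupling axis, 11 mm above coupling_face: the lowest place of the ring's top face. The ring is screwed on the collar and stays put on it, but its height differs each time, anywhere between ring_low and ring_high (collar forward), and is not measured: feel for the ring and for the stop, 9 mm below where the ring was met.
- cartridge: the filter cartridge, 100 to 210 g: white upright cylinder of diameter 30 mm with a dome, 58 mm from shoulder to top, and a steel nipple below. Origin at the centre of the shoulder (underside of the white body), z up its axis. Nipple, 24 mm: neck of diameter 11 for 9 mm, then a head of diameter 18, its last 4.5 mm tapering to 12.4. Starts seated and locked in the coupling.
- nipple_tip (a point): centre of the nipple's lower end, 24 mm below the cartridge's origin.
- drain_stand: white drain stand, fixed to the worktop: a rectangular dish 112 x 88 mm with walls 14 mm high, and in its middle a round boss of diameter 48 mm and 38 mm high with a well in it. Origin under its centre on the worktop, x along its 112 mm side, z up.
- well_rim (a point): centre of the well's mouth, on top of the boss, 38 mm above the worktop. The well is round, diameter 21 mm, 32 mm deep, without a chamfer; the cartridge is home when its shoulder rests on the rim (its origin at this point).
- tumbler: turquoise plastic tumbler, 80 mm wide, 96 mm high, standing under the spout; loose. Origin at the centre of its underside.
- teaspoon: metal teaspoon, 132 mm long, lying beside the purifier on its right; loose.
- lemon: lemon, 71 mm long and 51 mm high, lying behind the drain stand; loose.
- opener: metal bottle opener, 110 mm long, lying to the right of the drain stand; loose.
- coffee_machine: capsule coffee machine, fixed, at the right of the worktop: 320 mm (x) x 136 mm (y), 288 mm high, origin under its middle. It stands between the robot's starting pose and the work: go up and round in front of it.
Mind the look-alikes: they are no part of the job. Leave any black, turquoise or yellow look-alike of the cartridge alone.

How it is judged:
By the outcome, as a careful person would: the job done as asked, in the order asked, and still so for the second after the job is handed in, with the robot touching nothing.
It also fails if it takes over 51 s, if anything falls off the work surface, if the arm or the gripper's body presses on something with over 40 N, if the wrist force passes 120 N, or if a joint passes its speed limit or range.

## Robot

A 6-joint arm with a two-finger parallel gripper is mounted at the origin on a cart in front of the work surface, level with it; the furniture and walls round the work are solid. World frame = base frame: x ahead of the robot, y to its left, z up, the work surface at z = 0. Lengths are in m, angles in rad, forces in N, time in s.
With the tool pointing down it reaches from about 0.275 to 0.775 m from the base axis. Payload 14.6 kg.
Tool frame: the origin (TCP) lies midway between the tips of the shut fingers; the grasp point (between the pads) lies 19 mm behind it; z points along the fingers, y is the line along which they close (so a half turn about z gives the same grasp; the last joint's range is limited). The gripper opens to 85 mm and grips with 20 to 120 N. Pads are 22 mm wide; open, the fingers measure 114 mm over their backs; the gripper's body (76 mm by 85 mm) begins 54 mm behind the grasp point. The pads swing forward as they close: fully open they stand 13 mm farther back than shut.
Start: joints at [0.95, 0.263, -0.048, 1.259, 0, 1.415], TCP at [0.236, 0.469, 0.231] pointing down, gripper open.
Joint ranges: [-2.65, 2.65], [-0.89, 1.7], [-1.18, 1.37], [-2.13, 2.11], [-1.35, 1.29], [-3.14, 3.14]. Speed limits (rad/s): [1.89, 1.89, 2.57, 2.79, 3.14, 3.14].

## Interface

Orientations are given as a rotation vector (axis times angle).
In Python, from rig import bot gives the robot as it stands. The module is installed in compiled form; this text tells all that it offers.
- The arm moves only by the tool move_arm, never from a script. Its argument "rows" is one flat list of numbers, 7 for each row, row after row: the finger opening in m, from 0 to 0.0854, then the shift along the tool's x, y, z in m, then the turn, a rotation vector about the tool's x, y, z in rad. In form: [gripper, dx, dy, dz, wx, wy, wz, gripper, dx, dy, dz, wx, wy, wz, ...]. A call has 1 to 20 rows; each row is the pose to reach, as a shift and turn from the pose commanded when the call began, along the tool's axes at that moment; what a row does not reach only later rows make up. A row lasts 1/10 s, in which the tool goes at most 50 mm and 8.59 degrees, less where a joint would pass 70% of its speed; a pose out of reach is approached as far as the arm can. A call with a gripper value outside its range is refused whole. The fingers move at their own pace and stop on an object; "squeeze" is the grip in N (left out, the last holds). Time passes only in rows, so rows that repeat a pose let the fingers close. It gives the time, the measured TCP pose, the force, the opening and the grip force at its end, in the units of the state.
- bot.state(): the state, without advancing time (a new reading comes with each control period).
- bot.read_camera(name): name is "scene" or "top" or "wrist"; returns a dict with "img" (420x560x3 uint8, red, green, blue), "range_z" (420x560 float32, m along the optical axis (not along the pixel's ray), 0 where there is no reading), "camera_matrix" (3x3 intrinsics, pixels), "k1" (the pictures are not rectified: a ray, as slopes to the right and down, at radius r is drawn at 1 + k1 r^2 times it, then the intrinsics apply), "position" and "attitude" of the camera in the world. Camera axes: x right, y down, z forward; pixel columns grow to the right and rows downward; lengths in m; the calibration is good to about 2 mm. A picture is of the moment at which its call begins.
- bot.sign_off(): hands the job in; it is judged then, once.
The state is a dict: "clock": time; "joint_positions": joint angles; "dq": joint speeds; "effort": joint torques, N m; "eef_pos": TCP position; "eef_rot": TCP orientation; "wrist_force": force on the tool from outside, world axes, zero at the start; "wrist_torque": the same for the moment, N m; "finger_gap": finger opening in m; "finger_force": force on a finger pad.
Only numpy, scipy, OpenCV 4.12 (cv2) and the standard library are available. Lean on these libraries where they do the work, as an engineer would, in place of code of your own. Each camera call takes 0.05 s, during which the arm holds its last target. There are 200 camera calls.

## Working session

There is one attempt and no reset: what is moved stays moved. The work goes in short steps, Python scripts to look and compute and a tool call to move; the robot and the scene stay as the last step left them, time stands still between calls to the robot, and variables do not carry over. Pictures are saved under pics/ and viewed, at most 10 in all, crops included, and the job is handed in when it is done.

Besides the shell and the picture viewer there is one more tool, called as name(argument=value, ...), one argument or row to a line, values as JSON. move_arm: Moves the arm, as the interface text tells. Its arguments: {"type":"object","properties":{"rows":{"type":"array","items":{"type":"number"}},"squeeze":{"type":"number"}},"required":["rows"]}

```bash
mkdir -p pics
cat > h.py <<'E'
import numpy as np, cv2, pickle
from scipy.spatial.transform import Rotation as R
from rig import bot
def cam(n):
    c=bot.read_camera(n); c['img']=np.array(c['img']); return c
def att(c):
    a=np.array(c['attitude'],float)
    return a if a.shape==(3,3) else R.from_rotvec(a).as_matrix()
def rays(c,uv):
    K=np.array(c['camera_matrix']); uv=np.atleast_2d(np.array(uv,float))
    d=np.c_[(uv[:,0]-K[0,2])/K[0,0],(uv[:,1]-K[1,2])/K[1,1]]
    s=d.copy()
    for _ in range(20): s=d/(1+c['k1']*(s**2).sum(1,keepdims=True))
    return s
def onplane(c,uv,z):
    s=rays(c,uv); w=np.c_[s,np.ones(len(s))]@att(c).T; p=np.array(c['position'])
    return p+w*((z-p[2])/w[:,2])[:,None]
def bydepth(c,uv):
    s=rays(c,uv); uv=np.atleast_2d(uv).astype(int); z=c['range_z'][uv[:,1],uv[:,0]]
    return np.array(c['position'])+(np.c_[s,np.ones(len(s))]*z[:,None])@att(c).T
def cloud(c):
    v,u=np.mgrid[:420,:560]; return bydepth(c,np.c_[u.ravel(),v.ravel()]).reshape(420,560,3)
def proj(c,P):
    q=(np.atleast_2d(P)-np.array(c['position']))@att(c); s=q[:,:2]/q[:,2:]
    s=s*(1+c['k1']*(s**2).sum(1,keepdims=True)); K=np.array(c['camera_matrix'])
    return np.c_[s[:,0]*K[0,0]+K[0,2],s[:,1]*K[1,1]+K[1,2]]
def save(c,n): cv2.imwrite('pics/'+n,c['img'][:,:,::-1])
E
python3 - <<'E'
from h import *
for n in ['scene','top']:
    c=cam(n); save(c,n+'0.png'); pickle.dump(c,open(n+'0.pkl','wb'))
    print(n,c['position'],c['attitude'],c['camera_matrix'],c['k1'])
print(bot.state())
E
```

```text
scene [0.10979315 0.71522635 0.73326915] [-0.71311398  2.47324872 -1.28673291] [[378.89537952   0.         283.62704728]
 [  0.         378.89537952 212.47087297]
 [  0.           0.           1.        ]] -0.026913504675623035
top [ 0.37963118 -0.0213086   1.2873579 ] [-2.09215203  2.14506444 -0.20468453] [[450.61625142   0.         280.90936649]
 [  0.         450.61625142 206.34339452]
 [  0.           0.           1.        ]] -0.01849294929561011
{'clock': 0.1, 'joint_positions': array([ 9.49671682e-01,  2.63476346e-01, -4.88357614e-02,  1.25940383e+00,
        2.29274992e-05,  1.41549458e+00]), 'dq': array([-0.00023616, -0.00243804,  0.00256736,  0.00230133, -0.00085792,
       -0.00097777]), 'effort': array([ 4.18536016e-03, -6.38578105e+01,  3.85062110e+01,  1.00333520e-02,
       -1.11767140e-04,  2.55147421e-05]), 'eef_pos': array([0.23567213, 0.46887333, 0.23088638]), 'eef_rot': array([-7.25029900e-01, -3.05640539e+00,  1.32324307e-03]), 'wrist_force': array([-0.28829432, -1.48720525, -0.9913439 ]), 'wrist_torque': array([-0.03090072, -0.04344474,  0.03130427]), 'finger_force': 0.0, 'finger_gap': 0.08533780328390507}
```

View pics/scene0.png

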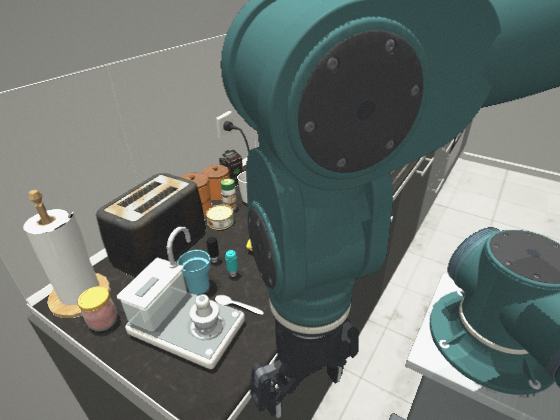

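View pics/top0.png

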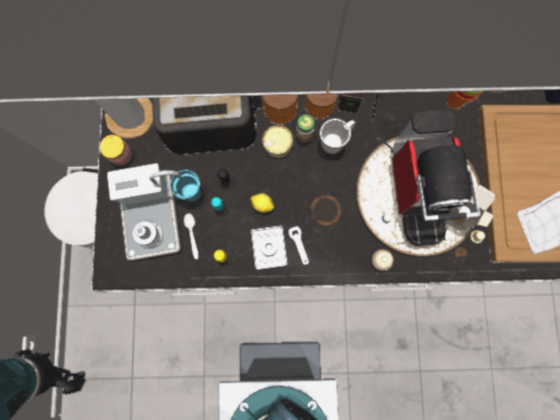

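The scene view shows the purifier with its coupling at about (204,315) and the spout and tumbler behind it. The top view shows the coupling and cartridge at (146,232), the stand at (268,248), look-alikes at (220,256), (217,204) and (222,177), and the coffee machine far right at (430,190).

```bash
python3 - <<'E'
from h import *
c=pickle.load(open('top0.pkl','rb')); P=cloud(c); img=c['img']
def fit(mask,name):
    m=mask.astype(np.uint8); n,l,s,ce=cv2.connectedComponentsWithStats(m)
    for i in range(1,n):
        if s[i,4]>25:
            q=P[l==i]; r=cv2.minAreaRect(np.argwhere(l==i)[:,::-1].astype(np.float32)); 
            print(name,'px',ce[i].round(1),s[i,4],'med',np.median(q,0).round(4),'lo',np.percentile(q,3,0).round(3),'hi',np.percentile(q,97,0).round(3),'ang',round(r[2],1),np.round(r[1],1))
v,u=np.mgrid[:420,:560]
def box(x0,y0,x1,y1): return (u>=x0)&(u<=x1)&(v>=y0)&(v<=y1)
Z=P[...,2]
print('pure', onplane(c,[[146,232]],.12), onplane(c,[[268,248]],.038))
fit(box(125,205,175,255)&(Z>.11)&(Z<.15),'cart')
fit(box(125,205,175,255)&(Z>.06)&(Z<.11),'ring')
fit(box(115,160,185,262)&(Z>.03)&(Z<.055),'deck')
fit(box(240,225,295,275)&(Z>.03)&(Z<.05),'boss')
fit(box(240,225,295,275)&(img.min(2)>140),'standwhite')
fit(box(100,160,180,200)&(Z>.12)&(Z<.15),'lid')
fit(box(280,220,315,270)&(img.min(2)>110),'opener')
fit(box(205,245,235,265)&(Z>.01),'yellow')
for p in [(222,177),(217,204),(262,203),(192,230),(186,186),(165,180),(430,190)]: print(p,bydepth(c,[p]).round(3))
E
python3 - <<'E'
import cv2
a=cv2.imread('pics/top0.png')[150:285,95:325]
cv2.imwrite('pics/crop1.png',cv2.resize(a,None,fx=3.4,fy=3.4,interpolation=cv2.INTER_CUBIC))
E
```

```text
pure [[0.54963014 0.33243674 0.12      ]] [[0.50833246 0.01625109 0.038     ]]
cart px [141.4 231.4] 122 med [0.5504 0.3411 0.1308] lo [0.538 0.33  0.113] hi [0.564 0.356 0.137] ang 45.0 [12.  11.3]
ring px [146.2 233.6] 326 med [0.546  0.3363 0.0937] lo [0.524 0.316 0.068] hi [0.579 0.373 0.102] ang 90.0 [22. 24.]
deck px [120.5 161.5] 36 med [0.7671 0.4359 0.04  ] lo [0.764 0.424 0.031] hi [0.774 0.452 0.053] ang 90.0 [ 3. 12.]
deck px [151.5 225.5] 2613 med [0.5852 0.3332 0.0414] lo [0.497 0.274 0.034] hi [0.675 0.418 0.048] ang 82.9 [79.6 54. ]
deck px [180.7 185. ] 50 med [0.6962 0.2627 0.0446] lo [0.667 0.249 0.031] hi [0.71  0.267 0.054] ang 14.9 [ 5.5 17.5]
boss px [268.  246.3] 191 med [0.5134 0.0164 0.038 ] lo [ 0.492 -0.004  0.033] hi [0.534 0.037 0.043] ang 45.0 [16.3 16.3]
standwhite px [268.7 247.1] 1274 med [0.5129 0.015  0.0052] lo [ 0.46  -0.028 -0.001] hi [0.568 0.057 0.041] ang 82.9 [40.4 31.8]
standwhite px [292.4 233.3] 73 med [ 0.5514 -0.053   0.008 ] lo [ 0.529 -0.061 -0.003] hi [ 0.571 -0.044  0.013] ang 90.0 [17.  6.]
lid px [133.1 181.9] 1396 med [0.6809 0.3674 0.1334] lo [0.644 0.301 0.129] hi [0.723 0.429 0.139] ang 80.2 [28.6 52.9]
opener px [282.5 249.1] 222 med [ 0.5021 -0.0233  0.004 ] lo [ 0.462 -0.034 -0.002] hi [ 0.568 -0.016  0.015] ang 0.0 [ 7. 41.]
opener px [298.7 243.5] 352 med [ 0.5259 -0.0714  0.0071] lo [ 0.467 -0.093 -0.003] hi [ 0.57  -0.044  0.013] ang 71.6 [40.2 13. ]
yellow px [219.7 255.7] 121 med [0.4862 0.1451 0.0792] lo [0.475 0.134 0.036] hi [0.502 0.16  0.086] ang 45.0 [12.  10.6]
(222, 177) [[0.704 0.138 0.081]]
(217, 204) [[0.628 0.152 0.081]]
(262, 203) [[0.633 0.03  0.054]]
(192, 230) [[0.569 0.235 0.002]]
(186, 186) [[0.7   0.254 0.004]]
(165, 180) [[0.704 0.301 0.063]]
(430, 190) [[ 0.612 -0.372  0.26 ]]
```

View pics/crop1.png

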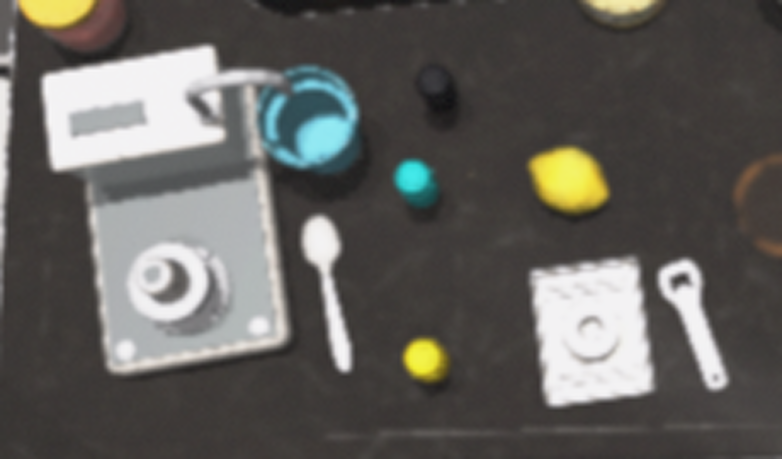

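The crop confirms it: cartridge in the ring at crop (155,280), world about (0.550, 0.340), top 0.133; stand boss at crop (590,330), world about (0.513, 0.016). Both heights agree with the data. I now go above the coupling.

move_arm(
  rows=[0.085, -0.17, 0.013, 0, 0, 0, 0, 0.085, -0.338, 0.026, 0, 0, 0, 0, 0.085, -0.338, 0.026, 0, 0, 0, 0, 0.085, -0.338, 0.026, 0, 0, 0, 0, 0.085, -0.338, 0.026, 0, 0, 0, 0, 0.085, -0.338, 0.026, 0, 0, 0, 0, 0.085, -0.338, 0.026, 0, 0, 0, 0, 0.085, -0.338, 0.026, 0, 0, 0, 0, 0.085, -0.338, 0.026, 0, 0, 0, 0, 0.085, -0.338, 0.026, 0, 0, 0, 0, 0.085, -0.338, 0.026, 0, 0, 0, 0, 0.085, -0.338, 0.026, 0, 0, 0, 0],
)

```text
clock: 1.3
eef_pos: [0.5487, 0.3411, 0.2317]
eef_rot: [0.723, 3.057, 0.0]
wrist_force: [0.0, 0.3, 0.4]
finger_gap: 0.085
finger_force: 0.0
```

Run:
```python
from h import *
c=cam('wrist'); save(c,'w1.png'); pickle.dump(c,open('w1.pkl','wb'))
t=cam('scene'); pickle.dump(t,open('s1.pkl','wb'))
s=bot.state(); M=R.from_rotvec(s['eef_rot']).as_matrix()
print(s['clock'],s['eef_pos'],M.round(4),s['wrist_force'],s['joint_positions'])
print(c['position'],att(c).round(3),proj(c,[[.55,.34,.133],[.55,.34,.09]]))
```

```text
1.4 [0.54896036 0.34090038 0.23157989] [[-8.938e-01  4.484e-01  3.000e-04]
 [ 4.484e-01  8.938e-01  2.000e-04]
 [-2.000e-04  3.000e-04 -1.000e+00]] [-0.77737216  0.70589554 -0.74712865] [4.29708710e-01 4.79472875e-01 2.91846068e-01 1.38280985e+00
 2.79069441e-05 8.94704846e-01]
[0.4746161  0.37815937 0.37503464] [[ 0.448  0.846  0.288]
 [ 0.894 -0.424 -0.143]
 [ 0.001  0.322 -0.947]] [[273.14975669 214.77128487]
 [273.20986758 199.97575319]]
```

View pics/w1.png

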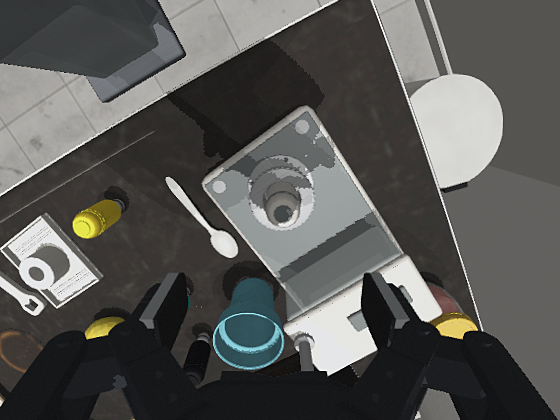

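Wrist view: cartridge dome at about (283,210), ring ellipse around (280,190), stand boss at about (38,272). The tumbler, spout and spoon are clear of the work.

```bash
cat >> h.py <<'E'
def circ(q,trim=6):
    from scipy.optimize import least_squares
    f=least_squares(lambda p: np.hypot(q[:,0]-p[0],q[:,1]-p[1])-p[2],[*np.median(q[:,:2],0),.015],loss='soft_l1',f_scale=.001)
    return f.x.round(4), np.sqrt(np.median(f.fun**2)).round(5)
E
python3 - <<'E'
from h import *
for n in ['w1','s1']:
    c=pickle.load(open(n+'.pkl','rb')); P=cloud(c); Z=P[...,2]
    near=(np.hypot(P[...,0]-.55,P[...,1]-.34)<.045)&(c['range_z']>0)
    print(n,np.histogram(Z[near],bins=np.arange(.03,.15,.006)))
    for a,b in [(.1,.125),(.105,.12)]:
        q=P[near&(Z>a)&(Z<b)]
        if len(q)>15: print('cart',len(q),circ(q))
    q=P[near&(Z>.128)&(Z<.14)]; print('top',len(q),q.mean(0) if len(q) else '',q.max(0))
    q=P[near&(Z>.08)&(Z<.1)]; r=np.hypot(q[:,0]-.55,q[:,1]-.34)
    rr=q[r>.019]; print('ringZ',np.percentile(rr[:,2],[20,50,80,95]),rr.min(0),rr.max(0))
c=pickle.load(open('w1.pkl','rb')); P=cloud(c)
q=P[(P[...,2]>.033)&(P[...,2]<.043)&(np.hypot(P[...,0]-.513,P[...,1]-.016)<.035)]; print('boss',len(q),q.mean(0),q.min(0),q.max(0))
h,w=100,110
cv2.imwrite('pics/w1c.png',cv2.resize(c['img'][145:245,225:335,::-1],None,fx=5,fy=5,interpolation=cv2.INTER_CUBIC))
E
```

```text
w1 (array([   0,  472, 1525,   64,    3,   29,   15,   21,   48,  103, 1908,
         81,   45,   44,   46,   94,  367,  514,    0]), array([0.03 , 0.036, 0.042, 0.048, 0.054, 0.06 , 0.066, 0.072, 0.078,
       0.084, 0.09 , 0.096, 0.102, 0.108, 0.114, 0.12 , 0.126, 0.132,
       0.138, 0.144]))
cart 230 (array([0.5526, 0.3471, 0.0149]), np.float64(0.00017))
cart 116 (array([0.5525, 0.3471, 0.0148]), np.float64(0.00015))
top 786 [0.55093617 0.34787034 0.13253784] [0.56570136 0.36127208 0.13665002]
ringZ [0.09348573 0.09446647 0.09509231 0.09567668] [0.52082979 0.31559576 0.08012377] [0.58419154 0.37849734 0.09934932]
s1 (array([  0, 215, 346,  22,   1,  38,  41,  28,  17,  73, 314,  29,  29,
        24,  30,  37,  73,  38,   0]), array([0.03 , 0.036, 0.042, 0.048, 0.054, 0.06 , 0.066, 0.072, 0.078,
       0.084, 0.09 , 0.096, 0.102, 0.108, 0.114, 0.12 , 0.126, 0.132,
       0.138, 0.144]))
cart 126 (array([0.553 , 0.3474, 0.0148]), np.float64(0.0005))
cart 69 (array([0.5531, 0.3474, 0.0149]), np.float64(0.00042))
top 94 [0.55049405 0.34912993 0.13145202] [0.5639052  0.36137503 0.13507511]
ringZ [0.08895484 0.0923693  0.09358255 0.09492508] [0.52028958 0.3169556  0.08009313] [0.58149517 0.37946617 0.09955347]
boss 841 [0.51425748 0.01966844 0.03771545] [ 0.49116828 -0.00767012  0.03302619] [0.53841488 0.04187492 0.04101696]
```

View pics/w1c.png

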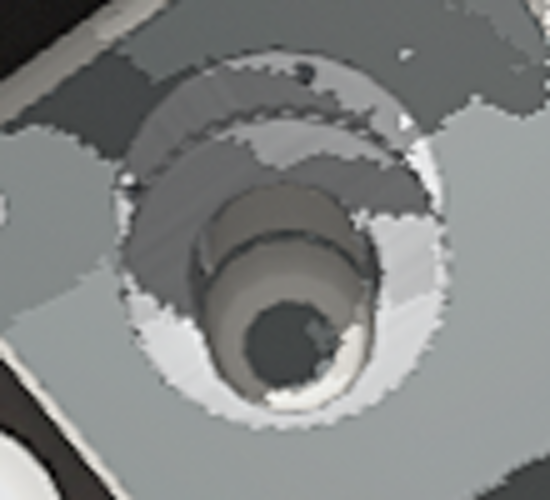

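Cartridge axis at (0.5525, 0.3472), radius 14.9 mm as it should be; ring top about 0.094. Next I descend beside the cartridge and stop above the ring.

move_arm(
  rows=[0.06, 0, 0.0072, 0.02, 0, 0, 0, 0.05, -0.0004, 0.0072, 0.06, 0, 0, 0, 0.05, -0.0004, 0.0072, 0.09, 0, 0, 0, 0.05, -0.0004, 0.0072, 0.11, 0, 0, 0, 0.05, -0.0004, 0.0072, 0.126, 0, 0, 0, 0.04, -0.0004, 0.0072, 0.126, 0, 0, 0, 0.034, -0.0004, 0.0072, 0.126, 0, 0, 0, 0.034, -0.0004, 0.0072, 0.126, 0, 0, 0, 0.034, -0.0004, 0.0072, 0.126, 0, 0, 0, 0.034, -0.0004, 0.0072, 0.126, 0, 0, 0],
  squeeze=20,
)

```text
clock: 2.4
eef_pos: [0.5533, 0.3469, 0.106]
eef_rot: [0.725, 3.056, 0.001]
wrist_force: [0.4, 0.1, -0.0]
finger_gap: 0.0342
finger_force: 0.0
```

Run:
```python
from h import *
c=cam('wrist'); save(c,'w2.png')
s=bot.state(); print(s['clock'],s['eef_pos'],s['finger_gap'],s['finger_force'],s['wrist_force'])
x0,y0=200,150
cv2.imwrite('pics/w2c.png',cv2.resize(c['img'][150:400,130:430,::-1],None,fx=2.4,fy=2.4,interpolation=cv2.INTER_CUBIC))
```

```text
2.45 [0.55325212 0.34681693 0.10575621] 0.034401570021143614 0.0 [ 1.20199039  0.37412102 -0.26614304]
```

View pics/w2c.png

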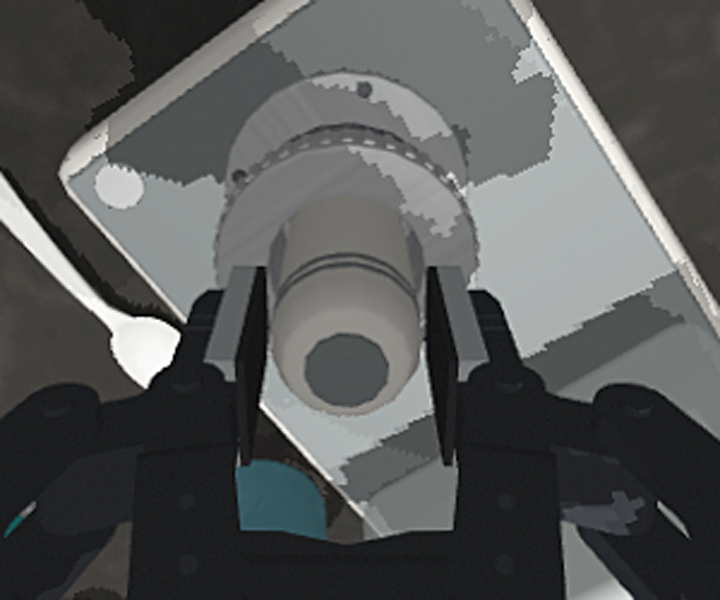

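The fingers stand evenly on either side of the cartridge (crop gaps at 265–272 and 420–427), above the ring. Now I feel downward.

move_arm(
  rows=[0.034, 0, 0, 0.005, 0, 0, 0, 0.034, 0, 0, 0.009, 0, 0, 0, 0.034, 0, 0, 0.011, 0, 0, 0, 0.034, 0, 0, 0.011, 0, 0, 0],
)

```text
clock: 2.85
eef_pos: [0.5528, 0.3466, 0.0937]
eef_rot: [-0.725, -3.056, 0.001]
wrist_force: [-0.3, 0.2, -0.3]
finger_gap: 0.0337
finger_force: 0.0
```

move_arm(
  rows=[0.034, 0, 0, 0.001, 0, 0, 0, 0.034, 0, 0, 0.001, 0, 0, 0, 0.034, 0, 0, 0.001, 0, 0, 0],
)

```text
clock: 3.15
eef_pos: [0.5531, 0.3468, 0.0934]
eef_rot: [0.725, 3.057, 0.0]
wrist_force: [-0.7, 0.5, 0.3]
finger_gap: 0.0343
finger_force: 0.0
```

move_arm(
  rows=[0.034, 0, 0, 0.001, 0, 0, 0, 0.034, 0, 0, 0.001, 0, 0, 0, 0.034, 0, 0, 0.001, 0, 0, 0],
)

```text
clock: 3.45
eef_pos: [0.5532, 0.3468, 0.0925]
eef_rot: [0.725, 3.056, 0.0]
wrist_force: [0.0, 0.1, 3.5]
finger_gap: 0.0338
finger_force: 1.5
```

move_arm(
  rows=[0.034, 0, 0, 0.001, 0, 0, 0, 0.034, 0, 0, 0.001, 0, 0, 0, 0.034, 0, 0, 0.001, 0, 0, 0],
)

```text
clock: 3.75
eef_pos: [0.5531, 0.3468, 0.0914]
eef_rot: [0.725, 3.057, 0.0]
wrist_force: [0.2, -0.4, 2.9]
finger_gap: 0.0338
finger_force: 1.9
```

move_arm(
  rows=[0.034, 0, 0, 0.001, 0, 0, 0, 0.034, 0, 0, 0.001, 0, 0, 0, 0.034, 0, 0, 0.001, 0, 0, 0],
)

```text
clock: 4.05
eef_pos: [0.5531, 0.3468, 0.0903]
eef_rot: [0.725, 3.057, 0.0]
wrist_force: [0.6, 0.2, 4.6]
finger_gap: 0.0343
finger_force: 2.2
```

Ring met at about 0.0927 with 3.5 N, as expected; the stop should be near 0.0837.

move_arm(
  rows=[0.034, 0, 0, 0.002, 0, 0, 0, 0.034, 0, 0, 0.004, 0, 0, 0, 0.034, 0, 0, 0.0055, 0, 0, 0, 0.034, 0, 0, 0.0055, 0, 0, 0],
)

```text
clock: 4.45
eef_pos: [0.5532, 0.3468, 0.085]
eef_rot: [0.725, 3.056, 0.0]
wrist_force: [-1.0, -0.7, 9.8]
finger_gap: 0.0341
finger_force: 4.1
```

move_arm(
  rows=[0.034, 0, 0, 0.0006, 0, 0, 0, 0.034, 0, 0, 0.0006, 0, 0, 0, 0.034, 0, 0, 0.0006, 0, 0, 0],
)

```text
clock: 4.75
eef_pos: [0.5531, 0.3468, 0.0846]
eef_rot: [0.725, 3.056, 0.0]
wrist_force: [-0.1, -0.6, 9.7]
finger_gap: 0.034
finger_force: 4.2
```

move_arm(
  rows=[0.034, 0, 0, 0.0005, 0, 0, 0, 0.034, 0, 0, 0.0005, 0, 0, 0, 0.034, 0, 0, 0.0005, 0, 0, 0],
)

```text
clock: 5.05
eef_pos: [0.5532, 0.3468, 0.0841]
eef_rot: [0.725, 3.056, 0.001]
wrist_force: [-0.9, -0.3, 8.1]
finger_gap: 0.034
finger_force: 4.4
```

move_arm(
  rows=[0.034, 0, 0, 0.0004, 0, 0, 0, 0.034, 0, 0, 0.0004, 0, 0, 0, 0.034, 0, 0, 0.0004, 0, 0, 0],
)

```text
clock: 5.35
eef_pos: [0.5532, 0.3468, 0.084]
eef_rot: [0.725, 3.056, 0.001]
wrist_force: [-2.0, -1.0, 12.3]
finger_gap: 0.0338
finger_force: 6.3
```

move_arm(
  rows=[0.034, 0, 0, 0.0004, 0, 0, 0, 0.034, 0, 0, 0.0004, 0, 0, 0, 0.034, 0, 0, 0.0004, 0, 0, 0],
)

```text
clock: 5.65
eef_pos: [0.5533, 0.3468, 0.084]
eef_rot: [0.725, 3.056, 0.001]
wrist_force: [-3.1, -2.2, 16.7]
finger_gap: 0.0339
finger_force: 8.3
```

The stop is met: the height holds at 0.0840 while the force climbs. Now I close on the cartridge, backing off slightly to offset the pad swing.

move_arm(
  rows=[0.031, 0, 0, -0.0003, 0, 0, 0, 0.028, 0, 0, -0.0005, 0, 0, 0, 0.026, 0, 0, -0.0005, 0, 0, 0, 0.026, 0, 0, -0.0005, 0, 0, 0, 0.026, 0, 0, -0.0005, 0, 0, 0],
  squeeze=35,
)

```text
clock: 6.15
eef_pos: [0.5535, 0.3469, 0.0845]
eef_rot: [0.725, 3.055, 0.002]
wrist_force: [-2.0, -1.7, 15.6]
finger_gap: 0.0294
finger_force: 37.4
```

move_arm(
  rows=[0.026, 0, 0, -0.001, 0, 0, 0, 0.026, 0, 0, -0.002, 0, 0, 0, 0.026, 0, 0, -0.003, 0, 0, 0, 0.026, 0, 0, -0.004, 0, 0, 0, 0.026, 0, 0, -0.004, 0, 0, 0],
)

```text
clock: 6.65
eef_pos: [0.5534, 0.3468, 0.0877]
eef_rot: [0.725, 3.056, 0.001]
wrist_force: [1.0, 0.8, 5.0]
finger_gap: 0.0292
finger_force: 35.4
```

move_arm(
  rows=[0.026, 0, 0, -0.002, 0, 0, 0, 0.026, 0, 0, -0.004, 0, 0, 0, 0.026, 0, 0, -0.006, 0, 0, 0, 0.026, 0, 0, -0.007, 0, 0, 0],
)

```text
clock: 7.05
eef_pos: [0.5531, 0.3468, 0.0938]
eef_rot: [-0.725, -3.056, 0.0]
wrist_force: [4.7, 1.8, -7.2]
finger_gap: 0.0292
finger_force: 35.2
```

move_arm(
  rows=[0.026, 0, 0, -0.003, 0, 0, 0, 0.026, 0, 0, -0.006, 0, 0, 0, 0.026, 0, 0, -0.009, 0, 0, 0, 0.026, 0, 0, -0.012, 0, 0, 0, 0.026, 0, 0, -0.015, 0, 0, 0, 0.026, 0, 0, -0.018, 0, 0, 0, 0.026, 0, 0, -0.022, 0, 0, 0, 0.026, 0, 0, -0.026, 0, 0, 0, 0.026, 0, 0, -0.026, 0, 0, 0],
)

```text
clock: 7.95
eef_pos: [0.5533, 0.3468, 0.1211]
eef_rot: [0.725, 3.056, 0.001]
wrist_force: [-0.7, -0.4, -2.2]
finger_gap: 0.0291
finger_force: 35.7
```

Run:
```python
from h import *
c=cam('wrist'); t=cam('scene')
im=np.hstack([cv2.resize(c['img'][130:380,180:400],(440,500)),cv2.resize(t['img'][250:370,130:220],(360,480)).__getitem__(slice(None))[:480] if 0 else cv2.resize(t['img'][250:370,120:206],(358,500))])
cv2.imwrite('pics/w3.png',im[:,:,::-1]); pickle.dump((c,t),open('w3.pkl','wb'))
for c,n in((c,'wrist'),(t,'scene')):
    P=cloud(c); r=np.hypot(P[...,0]-.5528,P[...,1]-.347); Z=P[...,2]
    q=P[(r<.033)&(r>.02)&(Z>.06)&(Z<.11)]; print(n,np.histogram(q[:,2],bins=np.arange(.06,.112,.004)))
    q=P[(r<.02)&(Z>.11)]; print('top',np.percentile(q[:,2],[50,95,99]))
```

```text
wrist (array([   0,   46,   11,    0,    0,    0,  114,  210, 2879,   24,    0,
          0]), array([0.06 , 0.064, 0.068, 0.072, 0.076, 0.08 , 0.084, 0.088, 0.092,
       0.096, 0.1  , 0.104, 0.108]))
top [0.16881438 0.20903659 0.21057662]
scene (array([ 19,  38,  23,  20,   6,  11,  40,  83, 189,   0,   0,   0]), array([0.06 , 0.064, 0.068, 0.072, 0.076, 0.08 , 0.084, 0.088, 0.092,
       0.096, 0.1  , 0.104, 0.108]))
top [0.1638162  0.36222388 0.5990133 ]
```

View pics/w3.png

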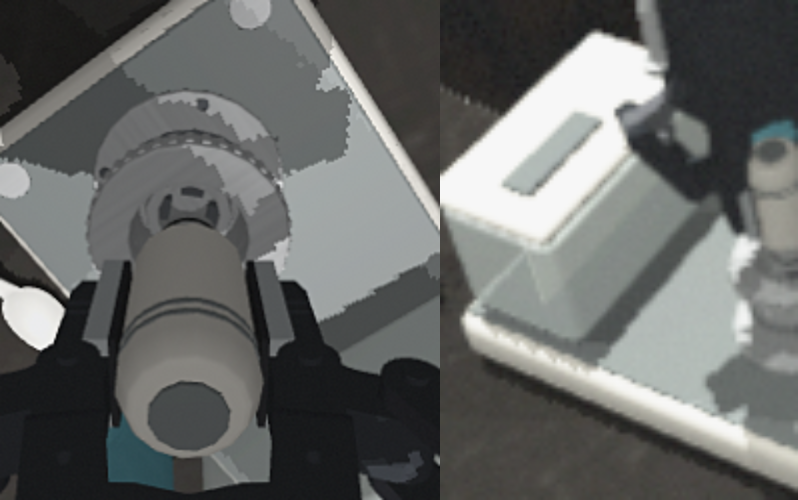

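Cartridge is out and held straight; the ring has sprung back to about 0.094 (crop (190,160)). Shoulder is about 9.5 mm below the TCP. Now over to the stand, high up.

move_arm(
  rows=[0.026, 0, 0, -0.02, 0, 0, 0, 0.026, 0, 0, -0.06, 0, 0, 0, 0.026, 0, 0, -0.09, 0, 0, 0, 0.026, -0.014, -0.039, -0.1, 0, 0, 0, 0.026, -0.028, -0.078, -0.1, 0, 0, 0, 0.026, -0.042, -0.117, -0.1, 0, 0, 0, 0.026, -0.056, -0.156, -0.1, 0, 0, 0, 0.026, -0.07, -0.195, -0.1, 0, 0, 0, 0.026, -0.084, -0.234, -0.1, 0, 0, 0, 0.026, -0.098, -0.273, -0.1, 0, 0, 0, 0.026, -0.107, -0.297, -0.1, 0, 0, 0, 0.026, -0.1126, -0.3119, -0.1, 0, 0, 0, 0.026, -0.1126, -0.3119, -0.09, 0, 0, 0, 0.026, -0.1126, -0.3119, -0.06, 0, 0, 0, 0.026, -0.1126, -0.3119, -0.03, 0, 0, 0, 0.026, -0.1126, -0.3119, -0.01, 0, 0, 0, 0.026, -0.1126, -0.3119, -0.01, 0, 0, 0, 0.026, -0.1126, -0.3119, -0.01, 0, 0, 0, 0.026, -0.1126, -0.3119, -0.01, 0, 0, 0],
)

```text
clock: 9.95
eef_pos: [0.5142, 0.0178, 0.1314]
eef_rot: [0.724, 3.055, 0.0]
wrist_force: [-0.6, 0.0, -0.7]
finger_gap: 0.0291
finger_force: 35.8
```

Run:
```python
from h import *
c=cam('wrist'); t=cam('top'); save(c,'w4.png'); pickle.dump((c,t),open('w4.pkl','wb'))
s=bot.state(); print(s['clock'],s['eef_pos'],s['finger_gap'],R.from_rotvec(s['eef_rot']).as_matrix().round(4)[:,2],s['wrist_force'])
P=cloud(c); r=np.hypot(P[...,0]-.514,P[...,1]-.0175); Z=P[...,2]
m=(r<.03)&(Z>.033)&(Z<.043); q=P[m]; print(len(q),q.mean(0),q.min(0),q.max(0))
cv2.imwrite('pics/m4.png',m.astype(np.uint8)*255)
cv2.imwrite('pics/w4c.png',cv2.resize(c['img'][120:370,160:420,::-1],None,fx=2.3,fy=2.3,interpolation=cv2.INTER_CUBIC))
```

```text
10.05 [0.51419889 0.0176201  0.13134259] 0.029193091410643815 [ 1.7e-03 -2.0e-04 -1.0e+00] [-0.52211998 -1.34534507 -1.51619827]
2047 [0.51207239 0.01720968 0.03843451] [ 0.49037892 -0.00757851  0.03312566] [0.53763894 0.03994233 0.04103877]
```

View pics/w4c.png

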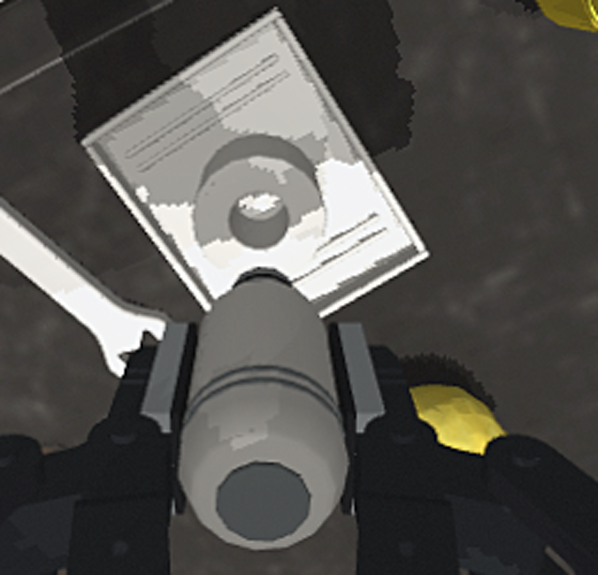

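The well is in full view at crop (259,218), just ahead of the nipple. I'll fit the well mouth on the 38 mm plane.

Run:
```python
from h import *
c,t=pickle.load(open('w4.pkl','rb'))
P=cloud(c); r=np.hypot(P[...,0]-.514,P[...,1]-.0175); Z=P[...,2]
m=((r<.03)&(Z>.0345)&(Z<.0425)).astype(np.uint8)
cs,h=cv2.findContours(m,cv2.RETR_CCOMP,cv2.CHAIN_APPROX_NONE)
for k,hh in zip(cs,h[0]):
    if len(k)>40:
        q=onplane(c,k[:,0].astype(float),.038); print('hole' if hh[3]>=0 else 'outer',len(k),circ(q),q.min(0).round(4),q.max(0).round(4),k[:,0].min(0),k[:,0].max(0))
# cartridge as seen now, same camera
q=P[(np.hypot(P[...,0]-.514,P[...,1]-.0175)<.03)&(Z>.122)&(Z<.155)]; print('cart',len(q)); 
for a,b in((.112,.13),(.13,.15)):
    q=P[(np.hypot(P[...,0]-.514,P[...,1]-.0175)<.0175)&(Z>a)&(Z<b)]; print(len(q),circ(q))
```

```text
outer 162 (array([0.5134, 0.0166, 0.0232]), np.float64(0.00035)) [ 0.4899 -0.0072  0.038 ] [0.5375 0.0401 0.038 ] [243 186] [301 240]
hole 71 (array([0.5137, 0.0165, 0.0104]), np.float64(0.00021)) [0.5033 0.0059 0.038 ] [0.5245 0.0271 0.038 ] [259 203] [285 227]
cart 2611
199 (array([0.5136, 0.018 , 0.0148]), np.float64(0.00017))
1112 (array([0.5139, 0.0179, 0.0152]), np.float64(0.0002))
```

move_arm(
  rows=[0.026, -0.0006, -0.0013, 0.01, 0, 0, 0, 0.026, -0.0006, -0.0013, 0.03, 0, 0, 0, 0.026, -0.0006, -0.0013, 0.05, 0, 0, 0, 0.026, -0.0006, -0.0013, 0.055, 0, 0, 0, 0.026, -0.0006, -0.0013, 0.055, 0, 0, 0, 0.026, -0.0006, -0.0013, 0.055, 0, 0, 0],
)

```text
clock: 10.65
eef_pos: [0.5139, 0.016, 0.076]
eef_rot: [0.725, 3.056, 0.0]
wrist_force: [-0.0, 0.1, -1.2]
finger_gap: 0.0292
finger_force: 35.8
```

move_arm(
  rows=[0.026, 0, 0, 0.003, 0, 0, 0, 0.026, 0, 0, 0.006, 0, 0, 0, 0.026, 0, 0, 0.009, 0, 0, 0, 0.026, 0, 0, 0.009, 0, 0, 0],
)

```text
clock: 11.05
eef_pos: [0.5139, 0.016, 0.0662]
eef_rot: [0.725, 3.056, 0.0]
wrist_force: [2.9, -0.3, -2.6]
finger_gap: 0.0293
finger_force: 35.7
```

move_arm(
  rows=[0.026, 0, 0, 0.002, 0, 0, 0, 0.026, 0, 0, 0.003, 0, 0, 0, 0.026, 0, 0, 0.003, 0, 0, 0],
)

```text
clock: 11.35
eef_pos: [0.5139, 0.016, 0.0634]
eef_rot: [0.725, 3.056, 0.0]
wrist_force: [3.3, -1.0, -2.6]
finger_gap: 0.029
finger_force: 35.7
```

The tip is in the well with light side contact (+x, 3 N), so I ease 0.7 mm toward +x.

move_arm(
  rows=[0.026, -0.0006, 0.0003, 0, 0, 0, 0, 0.026, -0.0006, 0.0003, 0.003, 0, 0, 0, 0.026, -0.0006, 0.0003, 0.003, 0, 0, 0],
)

```text
clock: 11.65
eef_pos: [0.5141, 0.016, 0.0601]
eef_rot: [-0.725, -3.056, 0.0]
wrist_force: [2.7, -1.0, -2.3]
finger_gap: 0.0292
finger_force: 35.8
```

Run:
```python
from h import *
s=bot.state(); print(s['clock'],s['eef_pos'],s['wrist_force'],s['wrist_torque'])
```

```text
11.65 [0.51410238 0.01604513 0.06005451] [ 2.70947543 -0.98099439 -2.33298409] [-0.19107362 -0.58688995  0.04017466]
```

move_arm(
  rows=[0.026, -0.0008, 0.0002, 0, 0, 0, 0, 0.026, -0.0008, 0.0002, 0, 0, 0, 0, 0.026, -0.0008, 0.0002, 0.003, 0, 0, 0, 0.026, -0.0008, 0.0002, 0.003, 0, 0, 0],
)

```text
clock: 12.05
eef_pos: [0.5146, 0.0159, 0.057]
eef_rot: [-0.725, -3.056, 0.0]
wrist_force: [0.8, 0.1, -2.0]
finger_gap: 0.0291
finger_force: 35.8
```

Side force has faded. On down to the rim, expecting contact at TCP z of about 0.0475.

move_arm(
  rows=[0.026, 0, 0, 0.003, 0, 0, 0, 0.026, 0, 0, 0.006, 0, 0, 0, 0.026, 0, 0, 0.008, 0, 0, 0, 0.026, 0, 0, 0.008, 0, 0, 0],
)

```text
clock: 12.45
eef_pos: [0.5148, 0.0159, 0.049]
eef_rot: [-0.725, -3.056, 0.0]
wrist_force: [0.1, -0.7, -1.7]
finger_gap: 0.0295
finger_force: 35.8
```

move_arm(
  rows=[0.026, 0, 0, 0.0008, 0, 0, 0, 0.026, 0, 0, 0.0008, 0, 0, 0, 0.026, 0, 0, 0.0008, 0, 0, 0],
)

```text
clock: 12.75
eef_pos: [0.515, 0.0159, 0.0486]
eef_rot: [0.725, 3.057, 0.0]
wrist_force: [-0.1, 0.0, -2.5]
finger_gap: 0.0295
finger_force: 35.8
```

move_arm(
  rows=[0.026, 0, 0, 0.0005, 0, 0, 0, 0.026, 0, 0, 0.0005, 0, 0, 0, 0.026, 0, 0, 0.0005, 0, 0, 0],
)

```text
clock: 13.05
eef_pos: [0.515, 0.0159, 0.0481]
eef_rot: [0.725, 3.057, -0.0]
wrist_force: [-0.1, -0.4, -2.3]
finger_gap: 0.0291
finger_force: 35.8
```

move_arm(
  rows=[0.026, 0, 0, 0.0006, 0, 0, 0, 0.026, 0, 0, 0.0006, 0, 0, 0, 0.026, 0, 0, 0.0006, 0, 0, 0],
)

```text
clock: 13.35
eef_pos: [0.515, 0.0159, 0.0475]
eef_rot: [-0.725, -3.057, -0.0]
wrist_force: [0.2, -0.5, -1.3]
finger_gap: 0.0293
finger_force: 35.9
```

move_arm(
  rows=[0.026, 0, 0, 0.0005, 0, 0, 0, 0.026, 0, 0, 0.0005, 0, 0, 0, 0.026, 0, 0, 0.0005, 0, 0, 0],
)

```text
clock: 13.65
eef_pos: [0.5151, 0.0159, 0.0474]
eef_rot: [0.725, 3.056, 0.0]
wrist_force: [-2.6, -0.0, 6.7]
finger_gap: 0.0294
finger_force: 36.7
```

Shoulder is on the rim (up-force at 0.0474, exactly where expected). Release and rise.

move_arm(
  rows=[0.0295, 0, 0, -0.0004, 0, 0, 0, 0.032, 0, 0, -0.0006, 0, 0, 0, 0.036, 0, 0, -0.0006, 0, 0, 0, 0.045, 0, 0, -0.0006, 0, 0, 0, 0.055, 0, 0, -0.001, 0, 0, 0, 0.055, 0, 0, -0.001, 0, 0, 0, 0.055, 0, 0, -0.01, 0, 0, 0, 0.055, 0, 0, -0.03, 0, 0, 0, 0.055, 0, 0, -0.06, 0, 0, 0, 0.055, 0, 0, -0.1, 0, 0, 0, 0.055, 0, 0, -0.14, 0, 0, 0, 0.055, 0, 0, -0.16, 0, 0, 0, 0.055, 0, 0, -0.16, 0, 0, 0, 0.055, 0, 0, -0.16, 0, 0, 0],
)

```text
clock: 15.05
eef_pos: [0.515, 0.0159, 0.2072]
eef_rot: [0.725, 3.056, 0.0]
wrist_force: [-0.6, 0.0, -0.0]
finger_gap: 0.0548
finger_force: 0.0
```

Run:
```python
from h import *
c=cam('wrist'); t=cam('top'); s=cam('scene'); 
P=cloud(c); Z=P[...,2]; r=np.hypot(P[...,0]-.514,P[...,1]-.0165)
for a,b in((.045,.065),(.065,.085)): q=P[(r<.02)&(Z>a)&(Z<b)]; print(len(q),circ(q))
print('top',np.percentile(P[(r<.008)][:,2],[50,95]),'boss',np.median(Z[(r>.0165)&(r<.023)&(Z<.045)]))
for d,n in((c,'w'),(s,'s'),(t,'t')):
    P=cloud(d); q=np.hypot(P[...,0]-.5528,P[...,1]-.347); Z=P[...,2]; z=Z[(q<.03)&(q>.02)&(Z>.08)&(Z<.11)]; print(n,len(z),np.median(z) if len(z) else '')
cv2.imwrite('pics/w5.png',np.hstack([c['img'][60:360,80:460],cv2.resize(t['img'][150:285,95:285],(420,300))])[:,:,::-1])
```

```text
123 (array([0.5142, 0.0162, 0.0148]), np.float64(0.00011))
159 (array([0.5143, 0.0161, 0.015 ]), np.float64(0.00017))
top [0.09744346 0.09868371] boss 0.0386385128983153
w 0 
s 266 0.09293504203113973
t 212 0.09420403736240446
```

View pics/w5.png

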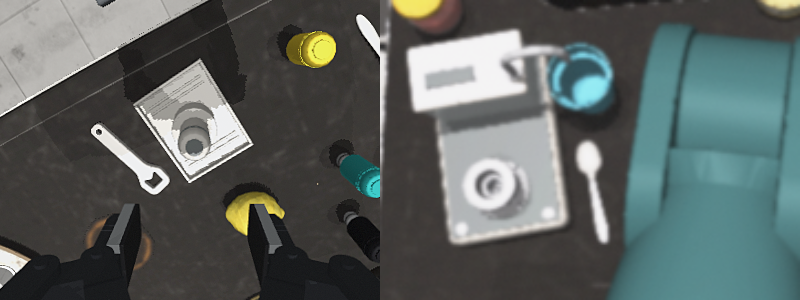

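The cartridge stands upright on the boss at (195,140), with its top at about 0.097 against a nominal 0.096. The coupling is empty with its ring back up at (492,185), and the things around have not moved.

```bash
python3 -c "
from rig import bot
print(bot.sign_off())"
```

```text
the job is handed in; nothing more can be done
None
```

The cartridge is out of the coupling, the collar is back up, and the cartridge stands upright and home in the drain stand; the job was handed in at about 15 s on the robot clock, and no verdict came back.

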